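# Snap the pastry box shut

### The arm

A 6-joint arm with a two-finger parallel gripper is mounted at the origin on the work surface. World frame = base frame: x ahead of the robot, y to its left, z up, the work surface at z = 0. Lengths are in m, angles in degrees, forces in N, time in s.
With the tool pointing down it reaches from about 0.3 to 0.75 m from the base axis. Payload 8.5 kg.
Tool frame: the origin (TCP) lies on the mounting face of the last link; the fingertips stand 173 mm ahead of it and the grasp point (between the pads) lies 155 mm ahead of it (env.tips_ahead is the distance from the TCP to the fingertips, in m); z points along the fingers, x is the direction in which the jaws open and shut, and the axes are right-handed (so a half turn about z gives the same grasp; the last joint's range is limited). The gripper opens to 85 mm and grips with 20 to 120 N. Pads are 22 mm wide; open, the fingers measure 114 mm over their backs; the gripper's body (76 mm by 85 mm) begins 54 mm behind the grasp point. The pads swing forward as they close: fully open they stand 13 mm farther back than shut.
Start: joints at [-85.904, 21.807, 74.336, -0, 83.858, -12.336], TCP at [0.156, -0.528, 0.405] pointing down, gripper open.
Joint ranges: [-178.18, 178.18], [-50.72, 133.34], [12.68, 142.11], [-81.47, 261.47], [9.98, 163.14], [-165.26, 165.26]. Speed limits (degrees/s): [136.94, 136.94, 180, 180, 180, 180].

### API

Orientations are given as a 3x3 rotation matrix whose columns are the frame's x, y, z axes.
In Python, from rig import env gives the robot as it stands. The module is installed in compiled form; this text tells all that it offers.
- The arm moves only by the tool step_arm, never from a script. Its argument "increments" is a list of rows, each an object of numbers: "x", "y", "z": the shift along the tool's x, y, z in cm; "wx", "wy", "wz": the turn, a rotation vector about the tool's x, y, z in rad; "gripper": the finger opening in cm, from 0 to 8.54. A call has 1 to 20 rows; each row shifts and turns the commanded pose from where the row before left it, along the tool's axes as they then stand; what a row does not reach is not made up. A row lasts 1/10 s, in which the tool goes at most 50 mm and 8.59 degrees, less where a joint would pass 70% of its speed; a pose out of reach is approached as far as the arm can. A call with a gripper value outside its range is refused whole. The fingers move at their own pace and stop on an object; "newtons" is the grip in N (left out, the last holds). Time passes only in rows, so rows that do not move let the fingers close. It gives the time, the measured TCP pose, the force and the opening at its end, in the units of the state.
- env.observe(): the state, without advancing time (a new reading comes with each control period).
- env.get_image(name): name is "side" or "top"; returns a dict with "color" (384x512x3 uint8, blue, green, red), "camera_matrix" (3x3 intrinsics, pixels), "rvec" (rotation vector, rad) and "tvec" (3), from world to camera coordinates, as OpenCV has them. Camera axes: x right, y down, z forward; pixel columns grow to the right and rows downward; lengths in m; the calibration is good to about 2 mm. A picture is of the moment at which its call begins. There is no depth.
- env.close_job(): hands the job in, once; it reports no verdict.
The state is a dict: "time_s": time; "q": joint angles; "qvel": joint speeds; "joint_efforts": joint torques, N m; "position": TCP position; "tool_rot": TCP orientation; "ft_force": force on the tool from outside, world axes, zero at the start; "wrist_torque": the same for the moment, N m; "grip_width": finger opening in m.
Only numpy, scipy, OpenCV 4.12 (cv2) and the standard library are available. Lean on these libraries where they do the work, as an engineer would, in place of code of your own. Each camera call takes 0.05 s, during which the arm holds its last target. There are 200 camera calls.

### The job

The lid of the pastry box has only been laid on: all four sections of its orange rim still stand up. Press round the rim, section by section, until all four have clicked shut and stay down, without crushing the box, lifting it or pushing it away from its place. Leave the jar, the cup and the tongs as they are.

Things in the scene. Friction and masses are not known exactly. Their poses are not given: they have to be found in the camera images.
- box: food box with a snap lid, 180 x 130 mm over the lid rim (long side along its x, short along its y), loose, about 0.9 kg; white tub 168 x 118 mm, clear window in the middle of the lid with its top 57 mm above the table, 130 x 80 mm, around it the orange rim in four separate sections, each along one side. A red seal shows under a section that is still up. Origin: centre of the underside, z up
- short_a_top (a point): centre of the top face of the orange rim section on the short side at the box's +x; the section is 24 x 78 mm, long along the box's y, 8 mm thick; its top is 69 mm above the table while up and 62 mm when shut
- short_a (a joint): how far that section is pressed straight down, m: 0 up, 0.007 shut. It resists with about 9 N at first and less as it sinks, snaps over at about 4.5 mm, then pulls itself down to its hard stop and stays
- long_a_top (a point): centre of the top face of the orange rim section on the long side at the box's +y; the section is 180 x 24 mm, long along the box's x, 8 mm thick; its top is 69 mm above the table while up and 62 mm when shut
- long_a (a joint): how far that section is pressed straight down, m: 0 up, 0.007 shut. It resists with about 9 N at first and less as it sinks, snaps over at about 4.5 mm, then pulls itself down to its hard stop and stays
- short_b_top (a point): centre of the top face of the orange rim section on the short side at the box's -x; the section is 24 x 78 mm, long along the box's y, 8 mm thick; its top is 69 mm above the table while up and 62 mm when shut
- short_b (a joint): how far that section is pressed straight down, m: 0 up, 0.007 shut. It resists with about 9 N at first and less as it sinks, snaps over at about 4.5 mm, then pulls itself down to its hard stop and stays
- long_b_top (a point): centre of the top face of the orange rim section on the long side at the box's -y; the section is 180 x 24 mm, long along the box's x, 8 mm thick; its top is 69 mm above the table while up and 62 mm when shut
- long_b (a joint): how far that section is pressed straight down, m: 0 up, 0.007 shut. It resists with about 9 N at first and less as it sinks, snaps over at about 4.5 mm, then pulls itself down to its hard stop and stays
- jar: bystander: closed pale jar with green cap and paper label, 68 mm across, 100 mm high, standing loose; origin at the centre of its underside
- cup: bystander: blue ceramic cup, 72 mm across, 75 mm high, standing loose; origin at the centre of its underside
- tongs: bystander: steel serving tongs lying flat, about 175 mm long (along their y), 70 mm wide, 6 mm high; origin at the middle, on the table
Things that resemble listed ones, but are neither listed nor needed, are in the scene too. There is more than one size of the box; the one meant has the size given above.

How it is judged (in metres and radians):
At the end, for the whole second after the job is handed in: All four rim sections are down (more than 5.5 of 7 mm), the box stands flat and still on the table within 30 mm of where it was, and jar, cup and tongs are within 30 mm of where they were (value of joint each of short_a, long_a, short_b, long_b above 0.0055 m and height (world z) of box below 0.006 m and angle between box's own z axis and vertical below 0.06 rad and distance of each of box, jar, cup, tongs from where it was at the start of the episode below 0.03 m and linear speed of box below 0.02 m/s); the robot touches nothing.
It fails at once if the box is lifted (over 15 mm) or tipped (over 0.25 rad) (height (world z) of box above 0.015 m or angle between box's own z axis and vertical above 0.25 rad).
It fails at once if the box is pushed more than 30 mm from its place (distance of box from where it was at the start of the episode above 0.03 m).
It fails at once if the box is crushed: pressed with more than 60 N (contact force between any of the fingers, the arm and box above 60 N).
It fails at once if jar, cup or tongs moved more than 30 mm, or any of them tipped (distance of any of jar, cup, tongs from where it was at the start of the episode above 0.03 m or angle between any of jar, cup, tongs's own z axis and vertical above 0.4 rad).
It also fails if it takes over 51 s, if anything falls off the work surface, if the arm or the gripper's body presses on something with over 40 N, if the wrist force passes 120 N, or if a joint passes its speed limit or range.

## Working session

There is one attempt and no reset: what is moved stays moved. The work goes in short steps, Python scripts to look and compute and a tool call to move; the robot and the scene stay as the last step left them, time stands still between calls to the robot, and variables do not carry over. Pictures are saved under pics/ and viewed, about 8 in all and at most 12, crops included, and the job is handed in when it is done.

Besides the shell and the picture viewer there is one more tool, called after "Call:" as name(argument=value, ...), one argument or row to a line, values as JSON. step_arm: Moves the arm, as the interface text tells. Its arguments: {"type":"object","properties":{"increments":{"type":"array"},"newtons":{"type":"number"}},"required":["increments"]}

```bash
mkdir -p pics; python3 - <<'E'
from rig import env
import cv2,numpy as np
for n in("top","side"):
    i=env.get_image(n);cv2.imwrite(f"pics/{n}0.png",i["color"]);np.savez(f"{n}0.npz",**i)
    R=cv2.Rodrigues(i["rvec"])[0];print(n,-R.T@np.array(i["tvec"]).ravel(),i["camera_matrix"][0][0])
s=env.observe();print(s["time_s"],s["position"],s["tool_rot"],s["ft_force"])
E
```

```text
top [0.41204885 0.05424397 0.89636574] 372.3315221805918
side [0.49470963 0.57676405 0.57024139] 347.1715646646329
0.1 [ 0.15558877 -0.52749266  0.40418466] [[ 2.82900733e-01 -9.59149188e-01 -9.75411659e-05]
 [-9.59148370e-01 -2.82900622e-01  1.28187865e-03]
 [-1.25710732e-03 -2.69087958e-04 -9.99999174e-01]] [0.19009597 0.18671941 0.14205857]
```

View pics/top0.png

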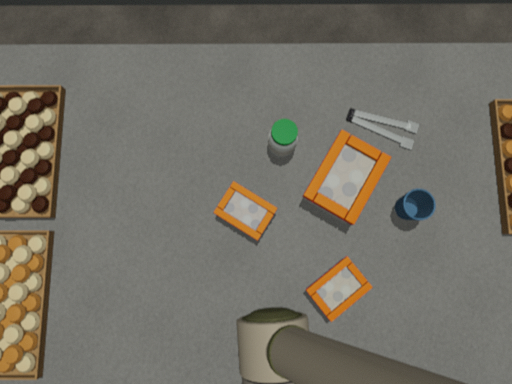

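View pics/side0.png

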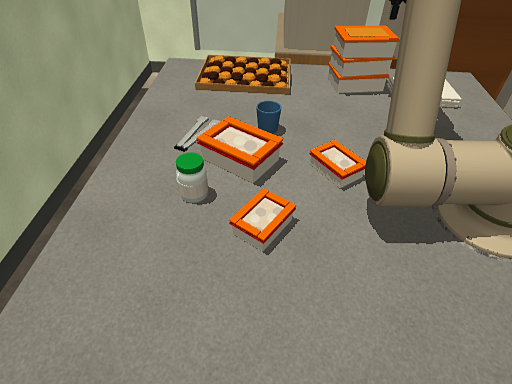

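Top view: three orange-rimmed boxes, A at (347,177), B at (246,211) and C at (339,289). The jar is at (284,138), the cup at (415,205) and the tongs at (385,128). I'll measure the sizes and check a crop.

```bash
cat > h.py <<'E'
import cv2,numpy as np
def ray(i,uv,z):
    K=np.array(i["camera_matrix"]);R=cv2.Rodrigues(np.array(i["rvec"]))[0];C=-R.T@np.array(i["tvec"]).ravel()
    p=cv2.undistortPoints(np.float64(uv).reshape(-1,1,2),K,None).reshape(-1,2)
    d=np.c_[p,np.ones(len(p))]@R
    return (C+d*((z-C[2])/d[:,2])[:,None])[:,:2]
def orange(im):
    h=cv2.cvtColor(im,cv2.COLOR_BGR2HSV);return cv2.inRange(h,(5,180,120),(20,255,255))
def boxes(i,z=.069,amin=200):
    m=cv2.morphologyEx(orange(i["color"]),cv2.MORPH_CLOSE,np.ones((5,5)))
    for c in cv2.findContours(m,cv2.RETR_EXTERNAL,cv2.CHAIN_APPROX_NONE)[0]:
        if cv2.contourArea(c)<amin: continue
        P=ray(i,c.reshape(-1,2),z);r=cv2.minAreaRect(np.float32(P*1000))
        print(c.reshape(-1,2).mean(0).round(),[np.round(v,1) for v in r])
        yield r
E
python3 - <<'E'
from h import *
for n in("top","side"):
    i=dict(np.load(n+"0.npz"));print(n);list(boxes(i))
i=dict(np.load("top0.npz"))
for nm,uv,z in(("jar",(284,131),.1),("cup",(416,203),.075),("tongs",(385,128),0),("tongs ends",(348,116),0),("t",(417,127),0),("t",(411,146),0)):print(nm,ray(i,[uv],z))
cv2.imwrite("pics/crop.png",cv2.resize(i["color"][100:240,260:450],None,fx=4,fy=4,interpolation=2))
E
```

```text
top
[338. 288.] [array([ 335. , -127.6]), array([ 83.8, 116.3]), np.float64(38.2)]
[245. 211.] [array([504.3,  75. ]), array([115.5,  82.9]), np.float64(58.1)]
[347. 177.] [array([ 582.5, -155.7]), array([127.7, 179.6]), np.float64(59.2)]
side
[262. 213.] [array([507.1,  98.5]), array([117. ,  83.8]), np.float64(58.0)]
[338. 157.] [array([ 339.4, -100.6]), array([ 85.9, 118.6]), np.float64(38.3)]
[240. 139.] [array([ 582. , -152.1]), array([135.8, 182.9]), np.float64(59.4)]
[241.  71.] [array([ 612.5, -558.4]), array([288.6, 218.7]), np.float64(0.3)]
[366.  34.] [array([ 141.1, -986. ]), array([239.7, 194.1]), np.float64(7.8)]
jar [[ 0.67816447 -0.01192423]]
cup [[ 0.51991443 -0.30471493]]
tongs [[ 0.71892298 -0.27277297]]
tongs ends [[ 0.7504877  -0.18160484]]
t [[ 0.7213777  -0.35278144]]
t [[ 0.67234854 -0.33463578]]
```

View pics/crop.png

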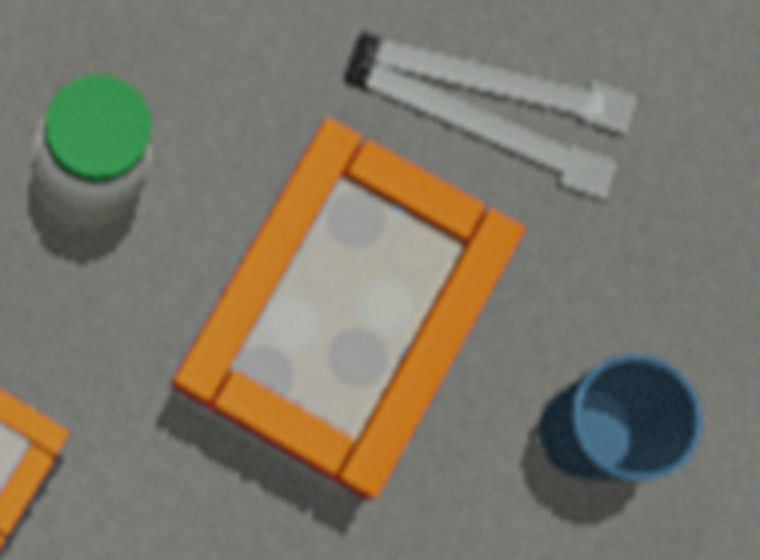

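Box A measures 180 x 128 mm, centre about (0.582, -0.155), with its long axis at -30.8°. It matches the given size, while B and C are only about 116 x 84 mm. The crop confirms four orange sections with red seal showing at the edges, and room around for closed fingers. First I'll shut the fingers, align the tool's x with the box's long side, and move above the -y long section.

Call:
step_arm(
  increments=[
    {"wz": -0.125,"gripper": 0},
    {"wz": -0.125,"gripper": 0},
    {"wz": -0.125,"gripper": 0},
    {"wz": -0.125,"gripper": 0},
    {"wz": -0.125,"gripper": 0},
    {"wz": -0.122,"gripper": 0},
  ],
)

```text
invalid input at $.increments[0]: expected keys x, y, z, wx, wy, wz, gripper
```

Call:
step_arm(
  increments=[
    {"x": 1.1,"y": -3.03},
    {"x": 1.1,"y": -3.03},
    {"x": 1.1,"y": -3.03},
    {"x": 1.1,"y": -3.03},
    {"x": 1.1,"y": -3.03},
    {"x": 1.1,"y": -3.03},
    {"x": 1.1,"y": -3.03},
    {"x": 1.1,"y": -3.03},
    {"x": 1.1,"y": -3.03},
    {"x": 1.1,"y": -3.03},
    {"x": 1.1,"y": -3.03},
    {"x": 1.1,"y": -3.03},
    {"x": 1.1,"y": -3.03},
    {"x": 1.1,"y": -3.03},
    {"x": 1.1,"y": -3.03},
    {"x": 1.1,"y": -3.03},
    {},
    {},
    {},
  ],
)

```text
invalid input at $.increments[0]: expected keys x, y, z, wx, wy, wz, gripper
```

```bash
cat > go.py <<'E'
from rig import env
import numpy as np,sys
B=np.array([.582,-.155]);a=np.radians(-30.8);u=np.array([np.cos(a),np.sin(a)]);n=np.array([-u[1],u[0]])
T={"long_b":B-.053*n,"long_a":B+.053*n,"short_a":B+.078*u,"short_b":B-.078*u}
s=env.observe();R=np.array(s["tool_rot"]);p=np.array(s["position"])
tip=p+R[:,2]*env.tips_ahead
print(s["time_s"],"tip",tip.round(4),"ahead",env.tips_ahead,"f",np.round(s["ft_force"],1),"w",s["grip_width"],"yaw",np.degrees(np.arctan2(R[1,0],R[0,0])).round(2),"z",R[:,2].round(4))
for k,t in T.items(): print(k,t.round(4),"tool cm to 69mm top:",(R.T@(np.r_[t,.069]-tip)*100).round(2))
E
python3 go.py
```

```text
0.1 tip [ 0.1556 -0.5273  0.2308] ahead 0.1734 f [0.2 0.2 0.1] w 0.08528934311355363 yaw -73.57 z [-1.0e-04  1.3e-03 -1.0e+00]
long_b [ 0.5549 -0.2005] tool cm to 69mm top: [-20.02 -47.54  16.22]
long_a [ 0.6091 -0.1095] tool cm to 69mm top: [-27.22 -55.32  16.23]
short_a [ 0.649  -0.1949] tool cm to 69mm top: [-17.9  -56.72  16.22]
short_b [ 0.515  -0.1151] tool cm to 69mm top: [-29.35 -46.13  16.23]
```

All keys are required, so I'll send full rows.

Call:
step_arm(
  increments=[
    {"x": 0,"y": 0,"z": 0,"wx": 0,"wy": 0,"wz": -0.125,"gripper": 0},
    {"x": 0,"y": 0,"z": 0,"wx": 0,"wy": 0,"wz": -0.125,"gripper": 0},
    {"x": 0,"y": 0,"z": 0,"wx": 0,"wy": 0,"wz": -0.125,"gripper": 0},
    {"x": 0,"y": 0,"z": 0,"wx": 0,"wy": 0,"wz": -0.125,"gripper": 0},
    {"x": 0,"y": 0,"z": 0,"wx": 0,"wy": 0,"wz": -0.125,"gripper": 0},
    {"x": 0,"y": 0,"z": 0,"wx": 0,"wy": 0,"wz": -0.122,"gripper": 0},
    {"x": 0,"y": 0,"z": 0,"wx": 0,"wy": 0,"wz": 0,"gripper": 0},
    {"x": 0,"y": 0,"z": 0,"wx": 0,"wy": 0,"wz": 0,"gripper": 0},
  ],
)

```text
time_s: 0.9
position: [0.1556, -0.5275, 0.4045]
tool_rot: [[0.858, -0.514, -0.0], [-0.514, -0.858, 0.001], [-0.0, -0.0, -1.0]]
ft_force: [0.2, 0.4, -0.2]
grip_width: -0.0002
```

Call:
step_arm(
  increments=[
    {"x": 1.1,"y": -3.03,"z": 0,"wx": 0,"wy": 0,"wz": 0,"gripper": 0},
    {"x": 1.1,"y": -3.03,"z": 0,"wx": 0,"wy": 0,"wz": 0,"gripper": 0},
    {"x": 1.1,"y": -3.03,"z": 0,"wx": 0,"wy": 0,"wz": 0,"gripper": 0},
    {"x": 1.1,"y": -3.03,"z": 0,"wx": 0,"wy": 0,"wz": 0,"gripper": 0},
    {"x": 1.1,"y": -3.03,"z": 0,"wx": 0,"wy": 0,"wz": 0,"gripper": 0},
    {"x": 1.1,"y": -3.03,"z": 0,"wx": 0,"wy": 0,"wz": 0,"gripper": 0},
    {"x": 1.1,"y": -3.03,"z": 0,"wx": 0,"wy": 0,"wz": 0,"gripper": 0},
    {"x": 1.1,"y": -3.03,"z": 0,"wx": 0,"wy": 0,"wz": 0,"gripper": 0},
    {"x": 1.1,"y": -3.03,"z": 0,"wx": 0,"wy": 0,"wz": 0,"gripper": 0},
    {"x": 1.1,"y": -3.03,"z": 0,"wx": 0,"wy": 0,"wz": 0,"gripper": 0},
    {"x": 1.1,"y": -3.03,"z": 0,"wx": 0,"wy": 0,"wz": 0,"gripper": 0},
    {"x": 1.1,"y": -3.03,"z": 0,"wx": 0,"wy": 0,"wz": 0,"gripper": 0},
    {"x": 1.1,"y": -3.03,"z": 0,"wx": 0,"wy": 0,"wz": 0,"gripper": 0},
    {"x": 1.1,"y": -3.03,"z": 0,"wx": 0,"wy": 0,"wz": 0,"gripper": 0},
    {"x": 1.1,"y": -3.03,"z": 0,"wx": 0,"wy": 0,"wz": 0,"gripper": 0},
    {"x": 1.1,"y": -3.03,"z": 0,"wx": 0,"wy": 0,"wz": 0,"gripper": 0},
    {"x": 0,"y": 0,"z": 0,"wx": 0,"wy": 0,"wz": 0,"gripper": 0},
    {"x": 0,"y": 0,"z": 0,"wx": 0,"wy": 0,"wz": 0,"gripper": 0},
  ],
)

```text
time_s: 2.7
position: [0.555, -0.2006, 0.4044]
tool_rot: [[0.859, -0.512, -0.001], [-0.512, -0.859, 0.0], [-0.001, 0.0, -1.0]]
ft_force: [-1.1, 0.5, 0.1]
grip_width: -0.0
```

```bash
python3 go.py
```

```text
2.7 tip [ 0.5549 -0.2006  0.231 ] ahead 0.1734 f [-1.1  0.5  0.1] w -3.922350589725904e-06 yaw -30.81 z [-7.e-04  1.e-04 -1.e+00]
long_b [ 0.5549 -0.2005] tool cm to 69mm top: [ 0.00e+00 -1.00e-02  1.62e+01]
long_a [ 0.6091 -0.1095] tool cm to 69mm top: [ -0.   -10.61  16.19]
short_a [ 0.649  -0.1949] tool cm to 69mm top: [ 7.8  -5.31 16.19]
short_b [ 0.515  -0.1151] tool cm to 69mm top: [-7.8  -5.31 16.2 ]
```

Directly above. I'll go down 15.2 cm to 10 mm over the rim and check with a picture.

Call:
step_arm(
  increments=[
    {"x": 0,"y": 0,"z": 3,"wx": 0,"wy": 0,"wz": 0,"gripper": 0},
    {"x": 0,"y": 0,"z": 3,"wx": 0,"wy": 0,"wz": 0,"gripper": 0},
    {"x": 0,"y": 0,"z": 3,"wx": 0,"wy": 0,"wz": 0,"gripper": 0},
    {"x": 0,"y": 0,"z": 3,"wx": 0,"wy": 0,"wz": 0,"gripper": 0},
    {"x": 0,"y": 0,"z": 2,"wx": 0,"wy": 0,"wz": 0,"gripper": 0},
    {"x": 0,"y": 0,"z": 1.2,"wx": 0,"wy": 0,"wz": 0,"gripper": 0},
    {"x": 0,"y": 0,"z": 0,"wx": 0,"wy": 0,"wz": 0,"gripper": 0},
    {"x": 0,"y": 0,"z": 0,"wx": 0,"wy": 0,"wz": 0,"gripper": 0},
  ],
)

```text
time_s: 3.5
position: [0.5548, -0.2015, 0.2536]
tool_rot: [[0.859, -0.512, 0.001], [-0.512, -0.859, -0.001], [0.001, 0.0, -1.0]]
ft_force: [0.6, -0.6, 0.4]
grip_width: -0.0004
```

```bash
python3 go.py|head -2; python3 - <<'E'
from rig import env
import cv2
i=env.get_image("side")["color"];cv2.imwrite("pics/s1.png",cv2.resize(i[80:220,160:310],None,fx=4,fy=4))
E
```

```text
3.5 tip [ 0.555  -0.2016  0.0802] ahead 0.1734 f [ 0.6 -0.6  0.4] w -0.00038052387525062677 yaw -30.82 z [ 1.1e-03 -7.0e-04 -1.0e+00]
long_b [ 0.5549 -0.2005] tool cm to 69mm top: [-0.07 -0.08  1.12]
```

View pics/s1.png

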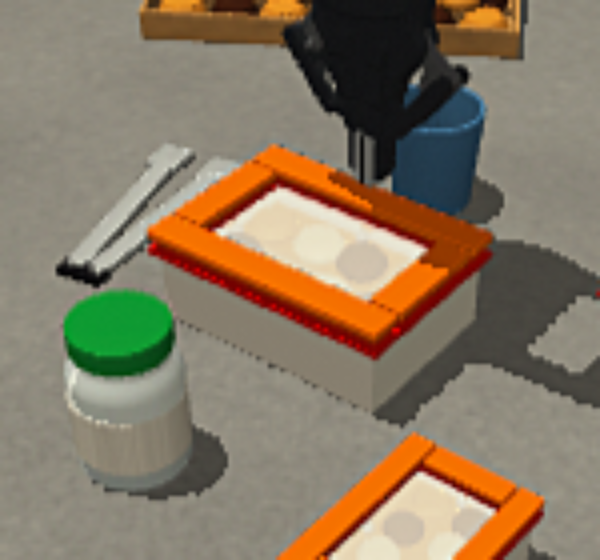

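The closed fingertips (crop 370,170) sit over the far long section, clear of the cup. Red seal is visible all round. Pressing slowly: first to just past contact.

Call:
step_arm(
  increments=[
    {"x": 0,"y": 0,"z": 0.4,"wx": 0,"wy": 0,"wz": 0,"gripper": 0},
    {"x": 0,"y": 0,"z": 0.4,"wx": 0,"wy": 0,"wz": 0,"gripper": 0},
    {"x": 0,"y": 0,"z": 0.2,"wx": 0,"wy": 0,"wz": 0,"gripper": 0},
    {"x": 0,"y": 0,"z": 0.15,"wx": 0,"wy": 0,"wz": 0,"gripper": 0},
    {"x": 0,"y": 0,"z": 0.1,"wx": 0,"wy": 0,"wz": 0,"gripper": 0},
    {"x": 0,"y": 0,"z": 0.1,"wx": 0,"wy": 0,"wz": 0,"gripper": 0},
    {"x": 0,"y": 0,"z": 0,"wx": 0,"wy": 0,"wz": 0,"gripper": 0},
  ],
)

```text
time_s: 4.25
position: [0.5548, -0.2009, 0.2394]
tool_rot: [[0.859, -0.511, 0.0], [-0.511, -0.859, -0.0], [0.0, 0.0, -1.0]]
ft_force: [-1.7, 1.0, 2.5]
grip_width: 0.0002
```

Call:
step_arm(
  increments=[
    {"x": 0,"y": 0,"z": 0.1,"wx": 0,"wy": 0,"wz": 0,"gripper": 0},
    {"x": 0,"y": 0,"z": 0.1,"wx": 0,"wy": 0,"wz": 0,"gripper": 0},
    {"x": 0,"y": 0,"z": 0,"wx": 0,"wy": 0,"wz": 0,"gripper": 0},
  ],
)

```text
time_s: 4.55
position: [0.5548, -0.201, 0.2369]
tool_rot: [[0.859, -0.512, -0.0], [-0.512, -0.859, 0.0], [-0.0, -0.0, -1.0]]
ft_force: [-0.1, 0.1, -0.0]
grip_width: -0.0002
```

The force rose and then dropped to 0 with the tip at 63.5 mm, so it snapped. Rise 2 cm, go to short_b and press to the same height.

Call:
step_arm(
  increments=[
    {"x": 0,"y": 0,"z": -1,"wx": 0,"wy": 0,"wz": 0,"gripper": 0},
    {"x": 0,"y": 0,"z": -1,"wx": 0,"wy": 0,"wz": 0,"gripper": 0},
    {"x": -1.95,"y": -1.33,"z": 0,"wx": 0,"wy": 0,"wz": 0,"gripper": 0},
    {"x": -1.95,"y": -1.33,"z": 0,"wx": 0,"wy": 0,"wz": 0,"gripper": 0},
    {"x": -1.95,"y": -1.33,"z": 0,"wx": 0,"wy": 0,"wz": 0,"gripper": 0},
    {"x": -1.95,"y": -1.33,"z": 0,"wx": 0,"wy": 0,"wz": 0,"gripper": 0},
    {"x": 0,"y": 0,"z": 0,"wx": 0,"wy": 0,"wz": 0,"gripper": 0},
    {"x": 0,"y": 0,"z": 0.6,"wx": 0,"wy": 0,"wz": 0,"gripper": 0},
    {"x": 0,"y": 0,"z": 0.5,"wx": 0,"wy": 0,"wz": 0,"gripper": 0},
    {"x": 0,"y": 0,"z": 0.2,"wx": 0,"wy": 0,"wz": 0,"gripper": 0},
    {"x": 0,"y": 0,"z": 0.2,"wx": 0,"wy": 0,"wz": 0,"gripper": 0},
    {"x": 0,"y": 0,"z": 0.1,"wx": 0,"wy": 0,"wz": 0,"gripper": 0},
    {"x": 0,"y": 0,"z": 0,"wx": 0,"wy": 0,"wz": 0,"gripper": 0},
  ],
)

```text
time_s: 5.85
position: [0.5151, -0.1159, 0.2415]
tool_rot: [[0.859, -0.512, 0.0], [-0.512, -0.859, -0.001], [0.001, 0.0, -1.0]]
ft_force: [-3.4, -1.0, 8.4]
grip_width: 0.0001
```

Call:
step_arm(
  increments=[
    {"x": 0,"y": 0,"z": 0.1,"wx": 0,"wy": 0,"wz": 0,"gripper": 0},
    {"x": 0,"y": 0,"z": 0.1,"wx": 0,"wy": 0,"wz": 0,"gripper": 0},
    {"x": 0,"y": 0,"z": 0.1,"wx": 0,"wy": 0,"wz": 0,"gripper": 0},
    {"x": 0,"y": 0,"z": 0.1,"wx": 0,"wy": 0,"wz": 0,"gripper": 0},
    {"x": 0,"y": 0,"z": 0,"wx": 0,"wy": 0,"wz": 0,"gripper": 0},
  ],
)

```text
time_s: 6.35
position: [0.515, -0.1154, 0.2368]
tool_rot: [[0.859, -0.512, -0.0], [-0.512, -0.859, 0.0], [-0.001, -0.0, -1.0]]
ft_force: [0.1, 0.1, -1.0]
grip_width: -0.0
```

```bash
python3 go.py
```

```text
6.35 tip [ 0.515  -0.1153  0.0634] ahead 0.1734 f [ 0.1  0.1 -1. ] w -1.5019672934405342e-05 yaw -30.78 z [-5.e-04  4.e-04 -1.e+00]
long_b [ 0.5549 -0.2005] tool cm to 69mm top: [ 7.79  5.28 -0.56]
long_a [ 0.6091 -0.1095] tool cm to 69mm top: [ 7.79 -5.32 -0.56]
short_a [ 0.649  -0.1949] tool cm to 69mm top: [15.59 -0.02 -0.56]
short_b [ 0.515  -0.1151] tool cm to 69mm top: [-0.01 -0.03 -0.56]
```

Same signature: 8.4 N, then 0. Next long_a: x +7.8, y -5.3.

Call:
step_arm(
  increments=[
    {"x": 0,"y": 0,"z": -1,"wx": 0,"wy": 0,"wz": 0,"gripper": 0},
    {"x": 0,"y": 0,"z": -1,"wx": 0,"wy": 0,"wz": 0,"gripper": 0},
    {"x": 1.95,"y": -1.33,"z": 0,"wx": 0,"wy": 0,"wz": 0,"gripper": 0},
    {"x": 1.95,"y": -1.33,"z": 0,"wx": 0,"wy": 0,"wz": 0,"gripper": 0},
    {"x": 1.95,"y": -1.33,"z": 0,"wx": 0,"wy": 0,"wz": 0,"gripper": 0},
    {"x": 1.95,"y": -1.33,"z": 0,"wx": 0,"wy": 0,"wz": 0,"gripper": 0},
    {"x": 0,"y": 0,"z": 0,"wx": 0,"wy": 0,"wz": 0,"gripper": 0},
    {"x": 0,"y": 0,"z": 0.6,"wx": 0,"wy": 0,"wz": 0,"gripper": 0},
    {"x": 0,"y": 0,"z": 0.5,"wx": 0,"wy": 0,"wz": 0,"gripper": 0},
    {"x": 0,"y": 0,"z": 0.2,"wx": 0,"wy": 0,"wz": 0,"gripper": 0},
    {"x": 0,"y": 0,"z": 0.2,"wx": 0,"wy": 0,"wz": 0,"gripper": 0},
    {"x": 0,"y": 0,"z": 0.1,"wx": 0,"wy": 0,"wz": 0,"gripper": 0},
    {"x": 0,"y": 0,"z": 0,"wx": 0,"wy": 0,"wz": 0,"gripper": 0},
  ],
)

```text
time_s: 7.65
position: [0.6088, -0.1096, 0.242]
tool_rot: [[0.859, -0.512, -0.001], [-0.512, -0.859, -0.0], [-0.0, 0.0, -1.0]]
ft_force: [-4.5, 1.1, 8.6]
grip_width: 0.0
```

Call:
step_arm(
  increments=[
    {"x": 0,"y": 0,"z": 0.1,"wx": 0,"wy": 0,"wz": 0,"gripper": 0},
    {"x": 0,"y": 0,"z": 0.1,"wx": 0,"wy": 0,"wz": 0,"gripper": 0},
    {"x": 0,"y": 0,"z": 0.1,"wx": 0,"wy": 0,"wz": 0,"gripper": 0},
    {"x": 0,"y": 0,"z": 0.1,"wx": 0,"wy": 0,"wz": 0,"gripper": 0},
    {"x": 0,"y": 0,"z": 0,"wx": 0,"wy": 0,"wz": 0,"gripper": 0},
  ],
)

```text
time_s: 8.15
position: [0.6092, -0.1096, 0.2369]
tool_rot: [[0.859, -0.512, -0.0], [-0.512, -0.859, 0.0], [-0.0, -0.0, -1.0]]
ft_force: [-0.9, 0.3, -0.4]
grip_width: 0.0001
```

```bash
python3 go.py
```

```text
8.15 tip [ 0.6092 -0.1096  0.0635] ahead 0.1734 f [-0.9  0.3 -0.4] w 0.00014419272937076815 yaw -30.78 z [-1.e-04  2.e-04 -1.e+00]
long_b [ 0.5549 -0.2005] tool cm to 69mm top: [-0.02 10.59 -0.55]
long_a [ 0.6091 -0.1095] tool cm to 69mm top: [-0.01 -0.01 -0.55]
short_a [ 0.649  -0.1949] tool cm to 69mm top: [ 7.79  5.3  -0.55]
short_b [ 0.515  -0.1151] tool cm to 69mm top: [-7.81  5.29 -0.55]
```

Now short_a (x +7.8, y +5.3), then up and back out of the way for a check.

Call:
step_arm(
  increments=[
    {"x": 0,"y": 0,"z": -1,"wx": 0,"wy": 0,"wz": 0,"gripper": 0},
    {"x": 0,"y": 0,"z": -1,"wx": 0,"wy": 0,"wz": 0,"gripper": 0},
    {"x": 1.95,"y": 1.33,"z": 0,"wx": 0,"wy": 0,"wz": 0,"gripper": 0},
    {"x": 1.95,"y": 1.33,"z": 0,"wx": 0,"wy": 0,"wz": 0,"gripper": 0},
    {"x": 1.95,"y": 1.33,"z": 0,"wx": 0,"wy": 0,"wz": 0,"gripper": 0},
    {"x": 1.95,"y": 1.33,"z": 0,"wx": 0,"wy": 0,"wz": 0,"gripper": 0},
    {"x": 0,"y": 0,"z": 0,"wx": 0,"wy": 0,"wz": 0,"gripper": 0},
    {"x": 0,"y": 0,"z": 0.6,"wx": 0,"wy": 0,"wz": 0,"gripper": 0},
    {"x": 0,"y": 0,"z": 0.5,"wx": 0,"wy": 0,"wz": 0,"gripper": 0},
    {"x": 0,"y": 0,"z": 0.2,"wx": 0,"wy": 0,"wz": 0,"gripper": 0},
    {"x": 0,"y": 0,"z": 0.2,"wx": 0,"wy": 0,"wz": 0,"gripper": 0},
    {"x": 0,"y": 0,"z": 0.1,"wx": 0,"wy": 0,"wz": 0,"gripper": 0},
    {"x": 0,"y": 0,"z": 0,"wx": 0,"wy": 0,"wz": 0,"gripper": 0},
  ],
)

```text
time_s: 9.45
position: [0.6489, -0.1945, 0.2422]
tool_rot: [[0.86, -0.511, 0.0], [-0.511, -0.86, 0.0], [-0.0, -0.0, -1.0]]
ft_force: [-3.8, 3.0, 8.1]
grip_width: -0.0002
```

Call:
step_arm(
  increments=[
    {"x": 0,"y": 0,"z": 0.1,"wx": 0,"wy": 0,"wz": 0,"gripper": 0},
    {"x": 0,"y": 0,"z": 0.1,"wx": 0,"wy": 0,"wz": 0,"gripper": 0},
    {"x": 0,"y": 0,"z": 0.1,"wx": 0,"wy": 0,"wz": 0,"gripper": 0},
    {"x": 0,"y": 0,"z": 0.1,"wx": 0,"wy": 0,"wz": 0,"gripper": 0},
    {"x": 0,"y": 0,"z": 0,"wx": 0,"wy": 0,"wz": 0,"gripper": 0},
  ],
)

```text
time_s: 9.95
position: [0.6491, -0.1951, 0.2369]
tool_rot: [[0.859, -0.511, -0.0], [-0.511, -0.859, -0.0], [-0.0, 0.0, -1.0]]
ft_force: [0.2, 0.7, 0.1]
grip_width: -0.0002
```

Call:
step_arm(
  increments=[
    {"x": 0,"y": 0,"z": -3,"wx": 0,"wy": 0,"wz": 0,"gripper": 0},
    {"x": 0,"y": 0,"z": -4,"wx": 0,"wy": 0,"wz": 0,"gripper": 0},
    {"x": 0,"y": 0,"z": -4,"wx": 0,"wy": 0,"wz": 0,"gripper": 0},
    {"x": 0,"y": 0,"z": -4,"wx": 0,"wy": 0,"wz": 0,"gripper": 0},
    {"x": -1.5,"y": 3,"z": 0,"wx": 0,"wy": 0,"wz": 0,"gripper": 0},
    {"x": -1.5,"y": 3,"z": 0,"wx": 0,"wy": 0,"wz": 0,"gripper": 0},
    {"x": -1.5,"y": 3,"z": 0,"wx": 0,"wy": 0,"wz": 0,"gripper": 0},
    {"x": -1.5,"y": 3,"z": 0,"wx": 0,"wy": 0,"wz": 0,"gripper": 0},
    {"x": -1.5,"y": 3,"z": 0,"wx": 0,"wy": 0,"wz": 0,"gripper": 0},
    {"x": -1.5,"y": 3,"z": 0,"wx": 0,"wy": 0,"wz": 0,"gripper": 0},
    {"x": -1.5,"y": 3,"z": 0,"wx": 0,"wy": 0,"wz": 0,"gripper": 0},
    {"x": -1.5,"y": 3,"z": 0,"wx": 0,"wy": 0,"wz": 0,"gripper": 0},
    {"x": -1.5,"y": 3,"z": 0,"wx": 0,"wy": 0,"wz": 0,"gripper": 0},
    {"x": -1.5,"y": 3,"z": 0,"wx": 0,"wy": 0,"wz": 0,"gripper": 0},
    {"x": -1.5,"y": 3,"z": 0,"wx": 0,"wy": 0,"wz": 0,"gripper": 0},
    {"x": -1.5,"y": 3,"z": 0,"wx": 0,"wy": 0,"wz": 0,"gripper": 0},
    {"x": 0,"y": 0,"z": 0,"wx": 0,"wy": 0,"wz": 0,"gripper": 0},
  ],
)

```text
time_s: 11.65
position: [0.3078, -0.4143, 0.3871]
tool_rot: [[0.857, -0.515, -0.001], [-0.515, -0.857, -0.001], [-0.0, 0.001, -1.0]]
ft_force: [0.8, 0.0, 0.3]
grip_width: 0.0002
```

```bash
python3 - <<'E'
from rig import env
from h import *
t=env.get_image("top");s=env.get_image("side")
list(boxes(t,.062))
for n,i in(("top",t),("side",s)):
    o=dict(np.load(n+"0.npz"))["color"];sl=(slice(100,240),slice(260,450)) if n=="top" else (slice(90,210),slice(160,300))
    red=lambda im:int(((im[...,2]>90)&(im[...,1]<45)&(im[...,0]<45))[sl].sum())
    print(n,"red px before/after",red(o),red(i["color"]))
a=cv2.resize(t["color"][100:240,260:450],(480,354));b=cv2.resize(s["color"][90:210,160:300],(413,354))
cv2.imwrite("pics/end.png",cv2.resize(np.hstack([a,b]),(800,317)))
E
```

```text
[339. 288.] [array([ 334.4, -129.1]), array([ 84.5, 117.1]), np.float64(38.2)]
[245. 210.] [array([505.1,  75.2]), array([116.4,  83.6]), np.float64(58.1)]
[346. 177.] [array([ 582.7, -155.7]), array([127.5, 179.4]), np.float64(59.2)]
top red px before/after 7 0
side red px before/after 502 249
```

View pics/end.png

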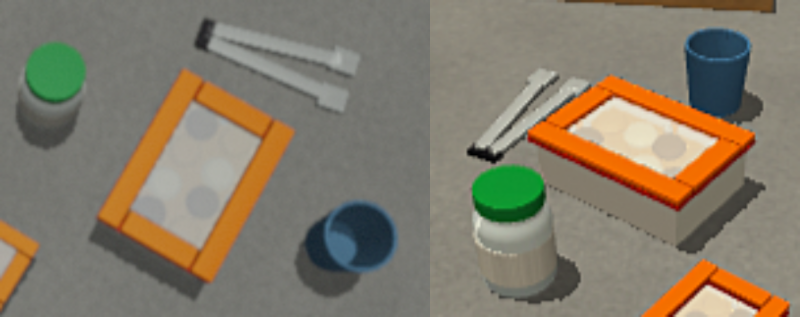

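The lid is flush and nothing has moved, but some thin red remains in the side view. I'll enlarge before/after to compare.

```bash
python3 - <<'E'
from rig import env
import cv2,numpy as np
o=np.load("side0.npz")["color"];n=env.get_image("side")["color"]
f=lambda i:cv2.resize(i[112:186,192:290],(392*2,296),interpolation=0)
cv2.imwrite("pics/cmp.png",np.vstack([f(o),f(n)]))
for c in(210,225,240,255):
    print(c,[ [tuple(int(v) for v in i[r,c]) for r in range(112,186) if i[r,c,2]>80 and i[r,c,1]<60] for i in(o,n)])
E
```

```text
210 [[(0, 43, 120), (0, 42, 125), (1, 12, 109), (3, 2, 104), (0, 0, 143), (10, 14, 117)], [(0, 53, 156), (0, 58, 140), (0, 11, 148), (10, 11, 119)]]
225 [[(0, 46, 114), (0, 17, 88), (0, 0, 87), (0, 40, 116), (0, 10, 107), (2, 2, 107), (0, 0, 136), (10, 14, 117)], [(0, 32, 127), (0, 44, 134), (0, 3, 140), (9, 11, 118)]]
240 [[(0, 41, 124), (0, 0, 103), (12, 14, 123), (0, 40, 114), (1, 10, 106), (2, 2, 104), (0, 0, 143), (10, 13, 125)], [(0, 43, 123), (0, 5, 136), (12, 11, 125)]]
255 [[(0, 16, 99), (0, 0, 87), (0, 55, 154), (0, 52, 126), (0, 25, 98), (1, 5, 110), (0, 0, 116), (0, 0, 104), (38, 46, 104)], [(0, 36, 149), (0, 56, 141), (0, 24, 114), (0, 0, 102), (38, 44, 106)]]
```

View pics/cmp.png

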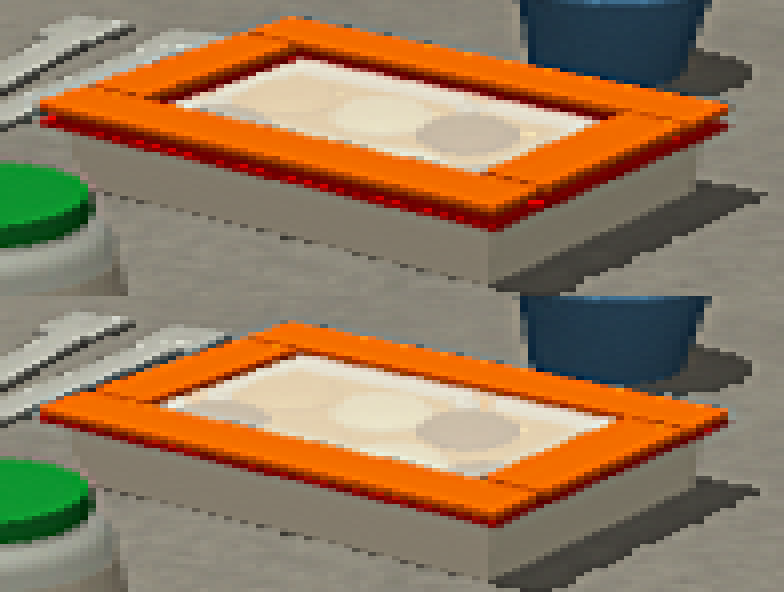

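Compared with before (top), the after view (bottom) shows all four sections sunk equally. The inner red is gone at the far sides, and only the thin edge of the seal remains evenly. Handing in.

```bash
python3 -c "
from rig import env
s=env.observe();print(s['time_s'],s['ft_force']);print(env.close_job())"
```

```text
11.8 [0.13995833 0.17766622 0.19103318]
the job is handed in; nothing more can be done
None
```

I pressed all four rim sections of the large box (180 x 128 mm measured, centre about (0.582, -0.155)) with closed fingers, one at a time. The order was long_b, short_b, long_a, short_a. I then drew the arm clear and handed the job in at 11.8 s.

- **Clicked shut:** three sections read 8–9 N partway down. long_b's reading, taken earlier, was only 2.5 N. On all four the force then fell to about 0 with the tip at 63.5 mm, about 5.5 mm below the raised top, past the 4.5 mm snap point.
- **Box position:** in the last top picture the box centre is within 1 mm of where it was, with the same angle.
- **Bystanders:** the jar, cup and tongs look unmoved by eye. I did not measure them again.
- **Check that disagreed:** I expected the red to vanish in the side view, but it only fell from 502 to 249 pixels. The enlarged before/after view shows the four sections equally low, with an even thin red line left at the near edge, which I took for the seal's edge and not for a raised section.

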